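# Hold the blind-bored specimen holder bore-up over the marble slab

## Robot

A 6-joint arm with a two-finger parallel gripper is mounted at the origin on the work surface. World frame = base frame: x ahead of the robot, y to its left, z up, the work surface at z = 0. Lengths are in m, angles in rad, forces in N, time in s.
With the tool pointing down it reaches from about 0.35 to 0.775 m from the base axis. Payload 7.3 kg.
Tool frame: the origin (TCP) lies on the centre line of the jaws, within the pads' length; the fingertips stand robot.nose_length ahead of it and the grasp point (between the pads) is the TCP (robot.nose_length is the distance from the TCP to the fingertips, in m); z points along the fingers, y is the direction in which the jaws open and shut (so a half turn about z gives the same grasp; the last joint's range is limited). The gripper opens to 92 mm and grips with 3 to 60 N. Pads are 19 mm wide; open, the fingers measure 130 mm over their backs; the gripper's body (75 mm by 190 mm) begins 47 mm behind the grasp point.
Start: joints at [0.966, 0.342, 1.524, -0, 1.275, -0.146], TCP at [0.232, 0.471, 0.246] pointing down, gripper open.
Joint ranges: [-2.53, 2.53], [-0.77, 2.02], [0.04, 2.7], [-1, 4.14], [0.28, 2.66], [-3.11, 3.11]. Speed limits (rad/s): [2.57, 2.57, 3.14, 3.14, 3.14, 3.14].

## Interface

Orientations are given as [roll, pitch, yaw] about the fixed x, y, z axes, in that order (R = Rz(yaw) Ry(pitch) Rx(roll)).
In Python, from cell import robot, read_camera gives the robot as it stands.
- The arm moves only by the shell command python3 -m crank 'ROWS' [FORCE]. ROWS is JSON, a list of rows, each a list of 7 numbers: the shift along the tool's x, y, z in cm, then the turn, a rotation vector about the tool's x, y, z in degrees, then the opening, from 0 (shut) to 1 (fully open). In form: [[tx, ty, tz, wx, wy, wz, jaw], ...]. A call has 1 to 5 rows; each row is the pose to reach, as a shift and turn from the pose commanded when the call began, along the tool's axes at that moment; what a row does not reach only later rows make up. A row lasts 1/8 s, in which the tool goes at most 62.5 mm and 10.7 degrees, less where a joint would pass 70% of its speed; a pose out of reach is approached as far as the arm can. A call with a gripper value outside its range is refused whole. The fingers move at their own pace and stop on an object; FORCE is the grip in N (left out, the last holds). Time passes only in rows, so rows that repeat a pose let the fingers close. It gives the time, the measured TCP pose, the force and the opening at its end, in the units of the state.
- robot.observe(): the state, without advancing time (a new reading comes with each control period).
- read_camera(name): name is "scene" or "top"; returns a dict with "frame" (420x560x3 uint8, red, green, blue), "intrinsics" (3x3 intrinsics, pixels), "distortion" ([k1, k2, p1, p2, k3] as OpenCV has them; the pictures are not rectified), "R" (3x3) and "t" (3): a world point X has camera coordinates R X + t. Camera axes: x right, y down, z forward; pixel columns grow to the right and rows downward; lengths in m; the calibration is good to about 2 mm. A picture is of the moment at which its call begins. There is no depth.
- robot.hand_in(): hands the job in, once; it reports no verdict.
The state is a dict: "time": time; "qpos": joint angles; "qvel": joint speeds; "joint_efforts": joint torques, N m; "tool_pos": TCP position; "tool_rot": TCP orientation; "contact_force": force on the tool from outside, world axes, zero at the start; "torque": the same for the moment, N m; "opening": finger opening in m.
Only numpy, scipy, OpenCV 4.12 (cv2) and the standard library are available. Lean on these libraries where they do the work, as an engineer would, in place of code of your own. Each camera call takes 0.05 s, during which the arm holds its last target.

## Task

One end of the aluminium specimen holder lying on the marble slab has a blind bore and the other end is closed and weighted; from above both look alike, so find out by feel (or look) which end is bored, then pick the holder up, turn it so that the bore points straight up, and keep holding it still like that in the gripper over the slab, its middle at least 15 cm above the bench, so that a specimen can be dropped in. Finish while holding it: do not put it down or let go. Leave the spare holder on the wooden board and the jar, marker and dish as they are.

Things in the scene. Friction and masses are not known exactly. Their poses are not given: they have to be found in the camera images.
- slab: fixed marble slab, 220 x 220 mm, 20 mm thick, lying on the black bench top, on the robot's left or right; origin at the centre of its underside (bench height, z = 0), its top is 20 mm higher
- board: fixed brown wooden board of the same size as the slab (220 x 220 x 20 mm), on the other side; origin at the centre of its underside. The spare holder lies on it
- holder_1_mid (a point): middle of a plain aluminium bar, 90 mm long, 40 x 40 mm square section, 0.43 to 0.65 kg, lying on the slab (the one to hold) or on the board (the spare). x runs along it, at the start level and within about 35 degrees of world y; z is up. One end has a blind bore on the axis, 29 mm wide, 58 mm deep. This reading does not tell whether that is the +x or the -x end
- holder_2_mid (a point): middle of the other holder: same size, look and axes, on whichever of slab and board the first is not on; again the bore may be at its +x or its -x end. In both a hidden steel weight sits in the closed end: the balance point lies about 17 mm from the middle towards the closed end, so that end pulls down when the bar is gripped at its middle
- jar_mid (a point): bystander: small capped amber jar, 50 mm wide, 55 mm high, standing on the bench at the robot's left; the point is at its middle
- marker: bystander: black and grey marker pen, 130 mm long, 14 mm thick, lying on the bench beyond the slab and board; origin at the middle of its underside
- dish: bystander: shallow white dish, 80 mm wide, 20 mm high, on the bench at the robot's right; origin at the centre of its underside
Mind the look-alikes: they are no part of the job. What is shaped like the part that bears holder_2_mid but turquoise is not meant. Leave any turquoise look-alike of the part that bears holder_1_mid alone.

How it is judged:
By the outcome, as a careful person would: the job done as asked, in the order asked, and still so for the second after the job is handed in, while the arm keeps its last pose, push and grip.
It also fails if it takes over 61 s, if anything falls off the work surface, if the arm or the gripper's body presses on something with over 40 N, if the wrist force passes 120 N, or if a joint passes its speed limit or range.

## Working session

There is one attempt and no reset: what is moved stays moved. The work goes in short steps, Python scripts to look and compute and a shell command to move; the robot and the scene stay as the last step left them, time stands still between calls to the robot, and variables do not carry over. Pictures are saved under pics/ and viewed, and the job is handed in when it is done.

```bash
mkdir -p pics; ls
python3 - <<'E'
from cell import robot, read_camera
import cv2,numpy as np
s=robot.observe();print(s, robot.nose_length)
for n in("scene","top"):
    c=read_camera(n);cv2.imwrite(f"pics/{n}0.png",c["frame"][:,:,::-1]);print(n,c["intrinsics"],c["distortion"],c["R"],c["t"])
    np.savez(f"pics/{n}0.npz",**c)
E
```

```text
pics
{'time': 0.0, 'qpos': array([ 9.65963619e-01,  3.42724170e-01,  1.52502952e+00, -1.01414714e-05,
        1.27537783e+00, -1.46003552e-01]), 'qvel': array([ 0.00235461, -0.00030491, -0.00020708,  0.00168164, -0.00074669,
        0.00070644]), 'joint_efforts': array([-5.64980655e-04, -4.31251931e+01, -2.44218367e+01,  7.17659807e-02,
        5.59488160e-02, -8.07101901e-05]), 'tool_pos': array([0.23228868, 0.47039328, 0.24503982]), 'tool_rot': array([-3.14006875e+00, -2.14287590e-04,  2.68276630e+00]), 'contact_force': array([-0.2316099 ,  0.08234689,  0.51130913]), 'torque': array([-0.04270301,  0.04280462, -0.04468696]), 'opening': 0.09207913252422673} 0.019
scene [[510.49278988   0.         278.80214614]
 [  0.         510.49278988 201.71362197]
 [  0.           0.           1.        ]] [-0.0839476  0.         0.         0.         0.       ] [[-0.69018467  0.72344699  0.01641853]
 [ 0.43618282  0.43401793 -0.78827215]
 [-0.57739905 -0.53689187 -0.61510767]] [ 0.42122426 -0.19976147  2.01991007]
top [[504.23593734   0.         278.57911108]
 [  0.         504.23593734 206.97337328]
 [  0.           0.           1.        ]] [-0.07337516  0.          0.          0.          0.        ] [[ 0.01307521 -0.99990858  0.00344506]
 [-0.9877384  -0.01345195 -0.15553743]
 [ 0.15556955 -0.00136913 -0.98782399]] [-0.00886171  0.60791543  1.28713497]
```

View pics/scene0.png

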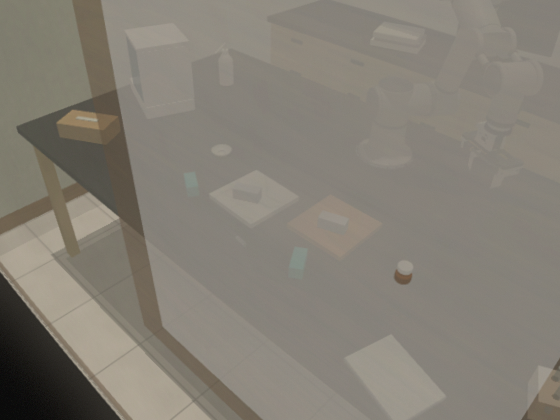

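View pics/top0.png

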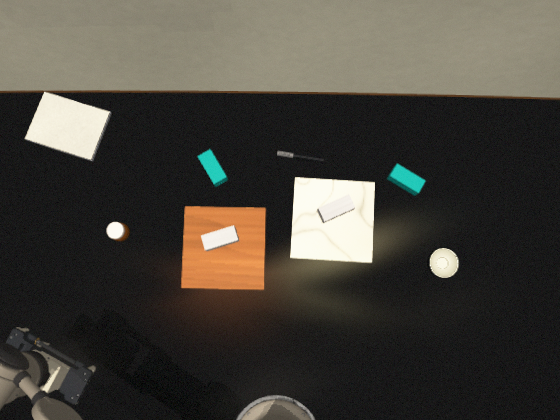

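The top view shows the marble slab at (333,220) with an aluminium bar at (336,208), and the wooden board at (224,248) with the spare at (219,238). Turquoise look-alikes are at (212,167) and (407,179), the jar at (117,231), the marker at (300,156) and the dish at (444,263). The bar meant is the grey one on the veined slab. I'll check that in an enlarged crop.

Run:
```python
import cv2,numpy as np
a=cv2.imread("pics/scene0.png")[160:235,200:290]; b=cv2.imread("pics/top0.png")[170:270,285:385]
a=cv2.normalize(cv2.resize(a,None,fx=4.4,fy=4.4,interpolation=cv2.INTER_CUBIC),None,0,255,cv2.NORM_MINMAX);b=cv2.resize(b,(400,400),interpolation=cv2.INTER_CUBIC)
h=np.zeros((400,800,3),np.uint8);h[:330,:396]=a[:330];h[:,400:]=b;cv2.imwrite("pics/crop0.png",h)
```

```text
(no output)
```

View pics/crop0.png

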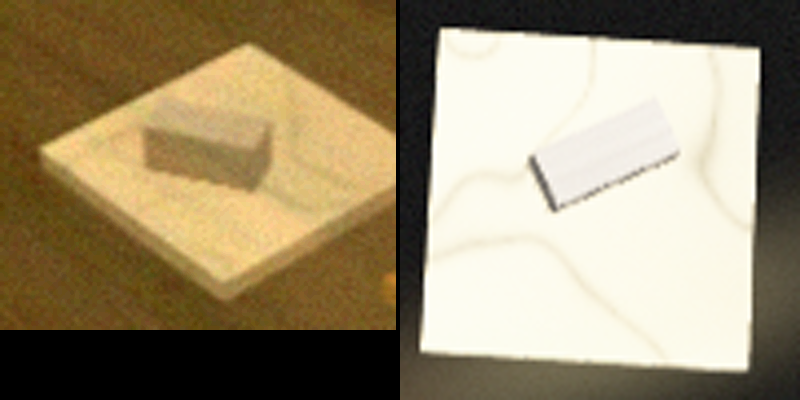

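The left part of the crop shows the grey bar on the veined slab, with the bore end not discernible through the haze. In the right part its top face has corners near full-frame pixels (318,209), (324,222), (355,208), (349,194). This is the right one. Now I'll measure it.

```bash
cat > h.py <<'E'
import cv2,numpy as np
def ray(c,px,z):
    K,D,R,t=(np.array(c[k]) for k in("intrinsics","distortion","R","t"))
    n=cv2.undistortPoints(np.array(px,float).reshape(-1,1,2),K,D).reshape(-1,2)
    d=np.c_[n,np.ones(len(n))]@R; o=-R.T@t
    return o+d*((z-o[2])/d[:,2])[:,None]
def proj(c,P):
    return cv2.projectPoints(np.array(P,float).reshape(-1,1,3),cv2.Rodrigues(np.array(c["R"]))[0],np.array(c["t"]),np.array(c["intrinsics"]),np.array(c["distortion"]))[0].reshape(-1,2)
E
python3 - <<'E'
from h import *
c=np.load("pics/top0.npz");f=c["frame"].astype(int)
m=((f[...,0]-f[...,2]<12)&(f.sum(2)>450)).astype(np.uint8)
for nm,(a,b,e,d) in dict(slab=(185,235,305,368),board=(215,262,190,250)).items():
    k=np.zeros_like(m);k[a:b,e:d]=m[a:b,e:d]
    k=cv2.morphologyEx(k,cv2.MORPH_OPEN,np.ones((3,3)))
    cs=max(cv2.findContours(k,0,1)[0],key=cv2.contourArea)
    W=ray(c,cs.reshape(-1,2),.06)[:,:2]
    r=cv2.minAreaRect((W*1000).astype(np.float32));print(nm,cv2.contourArea(cs),r,cv2.boxPoints(r), proj(c,np.c_[cv2.boxPoints(r)/1000,[.06]*4]).round(1).tolist())
E
```

```text
slab 21.0 ((626.9839477539062, -180.6050567626953), (15.848432540893555, 16.197256088256836), 89.57935333251953) [[ 618.8274  -188.46959]
 [ 635.0242  -188.58852]
 [ 635.1405  -172.74052]
 [ 618.9437  -172.6216 ]] [[350.0, 203.1], [350.0, 197.1], [344.0, 196.9], [344.0, 203.0]]
board 223.5 ((521.8258056640625, 158.19277954101562), (33.96449661254883, 72.14448547363281), 19.409584045410156) [[493.82123 186.57141]
 [517.7962  118.5271 ]
 [549.8304  129.81415]
 [525.8554  197.85846]] [[205.8, 248.8], [232.2, 239.9], [228.2, 227.6], [201.9, 236.4]]
```

Run:
```python
from h import *
c=np.load("pics/top0.npz");f=c["frame"].astype(int)
print(f[205:212,330:345:4].tolist()[0],f[230,320].tolist(),f[185,350].tolist())
g=cv2.cvtColor(c["frame"],cv2.COLOR_RGB2LAB)
for thr in (244,240,236):
    m=((f[...,0]<thr)).astype(np.uint8);k=np.zeros_like(m)
    k[188:228,310:362]=m[188:228,310:362]
    # drop shadow/dark faces
    k[f.sum(2)<450]=0
    k=cv2.morphologyEx(k,cv2.MORPH_OPEN,np.ones((5,5)))
    cs=max(cv2.findContours(k,0,1)[0],key=cv2.contourArea)
    W=ray(c,cs.reshape(-1,2),.06)[:,:2]
    r=cv2.minAreaRect((W*1000).astype(np.float32));print(thr,cv2.contourArea(cs),r,proj(c,np.c_[cv2.boxPoints(r)/1000,[.06]*4]).round(1).tolist())
P=[(318.5,209),(324.2,222.3),(355,208),(348.7,194.5)]
W=ray(c,P,.06);print(W.round(4),W.mean(0))
```

```text
[[243, 238, 232], [244, 240, 232], [245, 240, 234], [244, 241, 234]] [246, 239, 220] [253, 251, 237]
244 54.0 ((593.3692016601562, -147.49295043945312), (18.544353485107422, 23.961467742919922), 0.7603990435600281) [[330.0, 216.0], [339.1, 216.0], [339.0, 209.0], [329.9, 209.0]]Traceback (most recent call last):
  File "<stdin>", line 11, in <module>
ValueError: max() iterable argument is empty
```

Run:
```python
from h import *
c=np.load("pics/top0.npz");f=cv2.medianBlur(c["frame"],3).astype(int)
for thr in (13,15):
    m=((f[...,0]-f[...,2]<thr)&(f.sum(2)>450)).astype(np.uint8);k=np.zeros_like(m)
    k[188:228,310:362]=m[188:228,310:362]
    cs=max(cv2.findContours(k,0,1)[0],key=cv2.contourArea)
    W=ray(c,cs.reshape(-1,2),.06)[:,:2]
    r=cv2.minAreaRect((W*1000).astype(np.float32));print(thr,cv2.contourArea(cs),r,proj(c,np.c_[cv2.boxPoints(r)/1000,[.06]*4]).round(1).tolist())
P=[(318.5,209),(324.2,222.3),(355,208),(348.7,194.5)]
W=ray(c,P,.06);print(W.round(4),W.mean(0))
for a,b in((0,3),(1,2)): d=W[b]-W[a];print(np.hypot(*d[:2]),np.degrees(np.arctan2(d[1],d[0])))
P=[(290.5,262),(372,262.5),(375,181),(294.5,177)]
W=ray(c,P,.02);print(W.round(4),W.mean(0))
from cell import robot
from scipy.spatial.transform import Rotation as R
s=robot.observe();print(R.from_euler("xyz",s["tool_rot"]).as_matrix().round(3))
```

```text
13 398.5 ((608.7901000976562, -152.47866821289062), (39.06421661376953, 88.24125671386719), 24.710176467895508) [[324.3, 220.2], [354.7, 206.7], [348.4, 193.3], [318.0, 206.7]]
15 592.5 ((621.4606323242188, -147.35887145996094), (66.36527252197266, 92.48722839355469), 24.710180282592773) [[323.7, 220.4], [355.6, 206.3], [344.9, 183.6], [313.2, 197.6]]
[[ 0.6021 -0.1055  0.06  ]
 [ 0.5671 -0.1204  0.06  ]
 [ 0.606  -0.2015  0.06  ]
 [ 0.6418 -0.1852  0.06  ]] [ 0.60426562 -0.15315857  0.06      ]
0.08911299864977223 -63.49177468192545
0.08994315782662314 -64.36951417777883
[[ 0.4646 -0.0344  0.02  ]
 [ 0.4658 -0.2519  0.02  ]
 [ 0.6878 -0.2635  0.02  ]
 [ 0.6957 -0.0432  0.02  ]] [ 0.57849067 -0.14823006  0.02      ]
[[-0.897  0.443 -0.001]
 [ 0.443  0.897 -0.001]
 [ 0.    -0.001 -1.   ]]
```

Bar centre is about (0.606, -0.153) with its axis at 115°/-65°. I'll move over it in three translation chunks, then turn 38.7°.

```bash
python3 -m crank '[[-4,-2.6,0.3,0,0,0,1],[-8,-5.2,0.6,0,0,0,1],[-12,-7.8,0.9,0,0,0,1],[-16.2,-10.4,1.2,0,0,0,1],[-20.4,-13.1,1.5,0,0,0,1]]' 20
python3 -m crank '[[-4,-2.6,0.3,0,0,0,1],[-8,-5.2,0.6,0,0,0,1],[-12,-7.8,0.9,0,0,0,1],[-16.2,-10.4,1.2,0,0,0,1],[-20.4,-13.1,1.5,0,0,0,1]]'
python3 -m crank '[[-4,-2.6,0.3,0,0,0,1],[-8,-5.2,0.6,0,0,0,1],[-12,-7.8,0.9,0,0,0,1],[-16.2,-10.4,1.2,0,0,0,1],[-20.4,-13.1,1.5,0,0,0,1]]'
python3 -m crank '[[0,0,0,0,0,9,1],[0,0,0,0,0,18,1],[0,0,0,0,0,28,1],[0,0,0,0,0,38.7,1],[0,0,0,0,0,38.7,1]]'
```

```text
time: 0.72
tool_pos: [0.3579, 0.2615, 0.2305]
tool_rot: [-3.141, -0.0, 2.683]
contact_force: [0.7, 0.5, 0.6]
opening: 0.0918
time: 1.35
tool_pos: [0.4828, 0.0536, 0.2154]
tool_rot: [3.142, -0.0, 2.683]
contact_force: [0.8, 0.2, 0.7]
opening: 0.0924
time: 1.98
tool_pos: [0.6077, -0.154, 0.2001]
tool_rot: [3.141, -0.001, 2.683]
contact_force: [0.4, -0.1, 0.1]
opening: 0.0919
time: 2.6
tool_pos: [0.6069, -0.1526, 0.2002]
tool_rot: [-3.141, -0.001, 2.009]
contact_force: [-0.4, 0.8, 1.0]
opening: 0.0917
```

```bash
python3 -m crank '[[0,0,3.5,0,0,0,1],[0,0,7,0,0,0,1],[0,0,10,0,0,0,1],[0,0,13,0,0,0,1],[0,0,13,0,0,0,1]]'
python3 - <<'E'
from cell import read_camera
import cv2,numpy as np
a=read_camera("scene")["frame"][150:225,200:300,::-1];b=read_camera("top")["frame"][150:250,285:385,::-1]
a=cv2.normalize(cv2.resize(a,(400,300),interpolation=2),None,0,255,cv2.NORM_MINMAX);b=cv2.resize(b,(400,400),interpolation=2)
h=np.zeros((400,800,3),np.uint8);h[:300,:400]=a;h[:,400:]=b;cv2.imwrite("pics/crop1.png",h)
E
```

```text
time: 3.22
tool_pos: [0.6055, -0.152, 0.0682]
tool_rot: [-3.138, -0.004, 2.011]
contact_force: [-0.0, 0.2, 0.6]
opening: 0.0919
```

View pics/crop1.png

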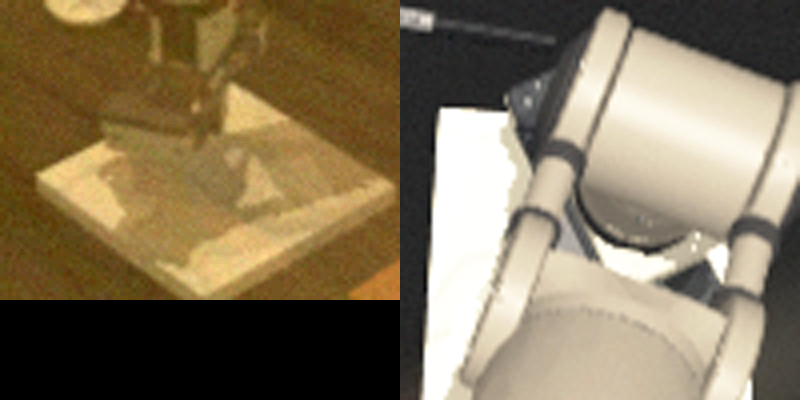

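The fingers straddle the bar (scene crop around (215,175)), and the top view is hidden by the arm. I'll go down and grip, and take the baseline torque before closing.

```bash
python3 -m crank '[[0,0,1.2,0,0,0,1],[0,0,2.4,0,0,0,1],[0,0,2.4,0,0,0,1]]' 45
python3 -m crank '[[0,0,0,0,0,0,0.3],[0,0,0,0,0,0,0.3],[0,0,0,0,0,0,0.3],[0,0,0,0,0,0,0.3],[0,0,0,0,0,0,0.3]]' 45
python3 -m crank '[[0,0,0,0,0,0,0.3],[0,0,0,0,0,0,0.3],[0,0,0,0,0,0,0.3],[0,0,0,0,0,0,0.3],[0,0,0,0,0,0,0.3]]' 45
```

```text
time: 3.7
tool_pos: [0.6064, -0.1524, 0.0456]
tool_rot: [-3.14, -0.002, 2.008]
contact_force: [1.1, 0.5, -0.4]
opening: 0.0916
time: 4.32
tool_pos: [0.6072, -0.1527, 0.0468]
tool_rot: [3.141, 0.0, 2.007]
contact_force: [1.4, -0.1, -0.3]
opening: 0.0463
time: 4.95
tool_pos: [0.607, -0.1527, 0.0467]
tool_rot: [-3.141, -0.0, 2.007]
contact_force: [-2.3, -1.0, 1.6]
opening: 0.0399
```

```bash
python3 - <<'E'
from cell import robot,read_camera
import numpy as np
T=[]
for i in range(6): s=robot.observe();T.append(np.r_[s["contact_force"],s["torque"]]);read_camera("top")
print(np.mean(T,0).round(3),np.std(T,0).round(3))
E
python3 -m crank '[[0,0,-1,0,0,0,0.3],[0,0,-2,0,0,0,0.3],[0,0,-4,0,0,0,0.3],[0,0,-7,0,0,0,0.3],[0,0,-10,0,0,0,0.3]]' 45
python3 -m crank '[[0,0,-2,0,0,0,0.3],[0,0,-3,0,0,0,0.3],[0,0,-3,0,0,0,0.3],[0,0,-3,0,0,0,0.3],[0,0,-3,0,0,0,0.3]]' 45
python3 - <<'E'
from cell import robot,read_camera
import numpy as np,cv2
T=[]
for i in range(10): s=robot.observe();T.append(np.r_[s["contact_force"],s["torque"]]);c=read_camera("scene")
print(np.mean(T,0).round(3),np.std(T,0).round(3))
np.savez("pics/s2.npz",**c)
a=c["frame"][110:220,190:320,::-1]
cv2.imwrite("pics/lift.png",cv2.normalize(cv2.resize(a,None,fx=5,fy=5,interpolation=2),None,0,255,cv2.NORM_MINMAX))
E
```

```text
[-2.319e+00 -1.257e+00  2.086e+00 -2.690e-01  4.730e-01 -2.000e-03] [0.213 0.388 0.417 0.018 0.051 0.022]
time: 5.88
tool_pos: [0.6072, -0.1524, 0.1478]
tool_rot: [3.141, -0.0, 2.007]
contact_force: [-0.1, -1.0, -5.0]
opening: 0.0393
time: 6.5
tool_pos: [0.6067, -0.1525, 0.1756]
tool_rot: [-3.14, -0.001, 2.007]
contact_force: [-0.9, 0.4, -5.7]
opening: 0.04
[-0.031  0.077 -5.49  -0.152 -0.02  -0.02 ] [0.431 0.277 0.428 0.035 0.02  0.034]
```

View pics/lift.png

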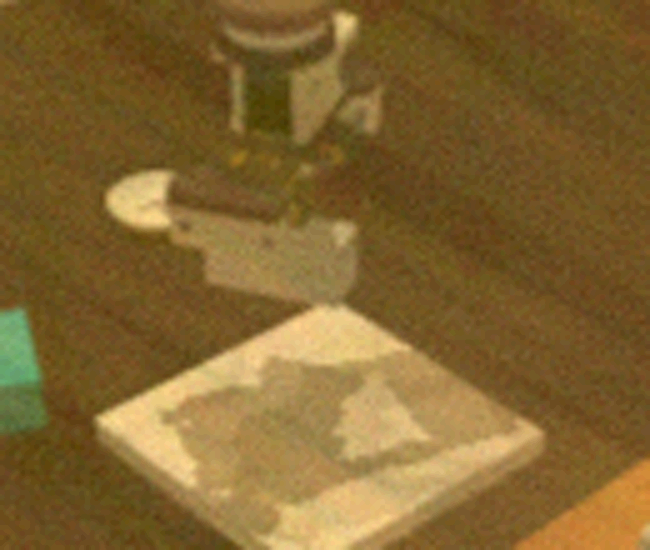

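Lifted: mass about 0.56 kg. The moment along the bar puts the weight at the +y end (r ≈ +0.02 m along 115°), so the bore is likely at the -y end. To confirm, I'll yaw half a turn. The moment should flip, and the scene camera should then see the other end.

```bash
python3 - <<'E'
from cell import robot
print(robot.observe()["qpos"].round(3))
E
python3 -m crank '[[0,0,-2,0,0,10,0.3],[0,0,-4,0,0,20,0.3],[0,0,-6,0,0,30,0.3],[0,0,-8,0,0,40,0.3],[0,0,-8,0,0,50,0.3]]' 45
python3 - <<'E'
from cell import robot
print(robot.observe()["qpos"].round(3))
E
```

```text
[-0.369  0.583  1.326  0.     1.233 -0.805]
time: 7.62
tool_pos: [0.6079, -0.1529, 0.2589]
tool_rot: [3.138, -0.0, 1.129]
contact_force: [0.4, -0.0, -5.7]
opening: 0.0394
[-0.369  0.523  1.2    0.     1.415  0.073]
```

```bash
python3 -m crank '[[0,0,0,0,0,10,0.3],[0,0,0,0,0,20,0.3],[0,0,0,0,0,30,0.3],[0,0,0,0,0,40,0.3],[0,0,0,0,0,50,0.3]]' 45
python3 -m crank '[[0,0,0,0,0,10,0.3],[0,0,0,0,0,20,0.3],[0,0,0,0,0,30,0.3],[0,0,0,0,0,40,0.3],[0,0,0,0,0,50,0.3]]' 45
python3 -m crank '[[0,0,0,0,0,10,0.3],[0,0,0,0,0,20,0.3],[0,0,0,0,0,30,0.3],[0,0,0,0,0,30,0.3],[0,0,0,0,0,30,0.3]]' 45
python3 - <<'E'
from cell import robot,read_camera
import numpy as np,cv2
T=[]
F=[]
for i in range(10): s=robot.observe();T.append(np.r_[s["contact_force"],s["torque"]]);c=read_camera("scene");F.append(c["frame"].astype(float))
print(np.mean(T,0).round(3),np.std(T,0).round(3),s["qpos"].round(3))
a=np.mean(F,0)[90:180,190:320,::-1]
cv2.imwrite("pics/yaw.png",cv2.normalize(cv2.resize(a,None,fx=6,fy=6,interpolation=2),None,0,255,cv2.NORM_MINMAX))
E
```

```text
time: 8.25
tool_pos: [0.607, -0.1526, 0.2566]
tool_rot: [-3.141, 0.0, 0.256]
contact_force: [0.6, 0.7, -5.4]
opening: 0.0397
time: 8.88
tool_pos: [0.607, -0.1526, 0.2566]
tool_rot: [-3.142, 0.001, -0.616]
contact_force: [-0.7, -0.2, -5.5]
opening: 0.0394
time: 9.5
tool_pos: [0.6071, -0.1526, 0.2567]
tool_rot: [-3.142, 0.0, -1.131]
contact_force: [0.3, -0.2, -5.0]
opening: 0.0396
[ 0.168  0.044 -5.509  0.146  0.193  0.02 ] [0.383 0.536 0.425 0.037 0.027 0.032] [-0.369  0.525  1.203  0.     1.414  2.336][ WARN:0@17.238] global loadsave.cpp:1063 imwrite_ Unsupported depth image for selected encoder is fallbacked to CV_8U.
```

View pics/yaw.png

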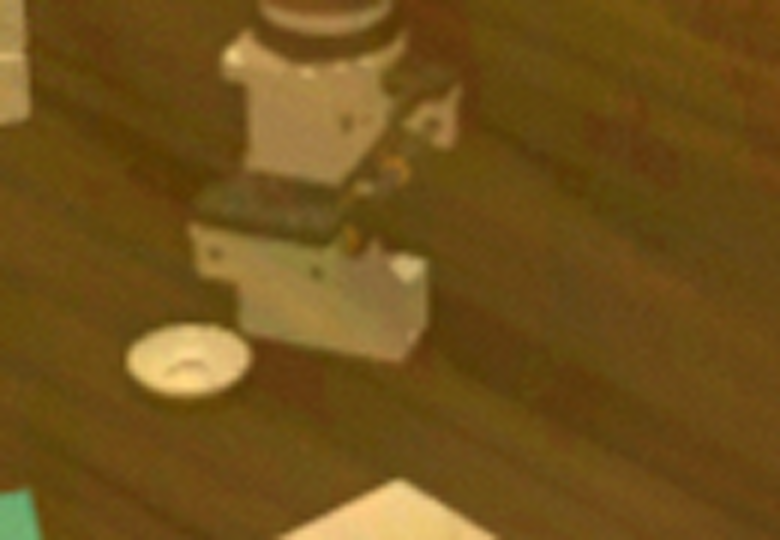

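The moment flipped sign (half difference about (0.15, 0.11) N m), so the weight is at the tool's +x end and the bore at tool -x, now facing +y. The end face spans too few pixels at (415,315) to show anything. The top camera will check it once the bar is upright. First, a rough wrist model fitted to the joint readings, to choose a tilt direction inside the joint ranges.

```bash
cat > k.py <<'E'
import numpy as np
from scipy.spatial.transform import Rotation as R
from scipy.optimize import least_squares
def wrist(q1,s,Rt,prev):
    # s=q2+q3 forearm angle from vertical
    F=np.c_[[-np.sin(q1),np.cos(q1),0],[-np.cos(q1)*np.cos(s),-np.sin(q1)*np.cos(s),np.sin(s)],[np.cos(q1)*np.sin(s),np.sin(q1)*np.sin(s),np.cos(s)]]
    e=R.from_matrix(F.T@Rt).as_euler("ZXZ")
    return e
E
python3 - <<'E'
from k import *
from cell import robot
D=[((.2323,.4704,.245),(.966,.3427,1.525)),((.6067,-.1525,.1756),(-.369,.583,1.326)),((.6071,-.1526,.2567),(-.369,.525,1.203))]
def f(p):
    a,L1,L2,hh,d=p;o=[]
    for P,q in D:
        r=a+L1*np.sin(q[1])+L2*np.sin(q[1]+q[2])
        o+=[r*np.cos(q[0])-d*np.sin(q[0])-P[0],r*np.sin(q[0])+d*np.cos(q[0])-P[1],hh+L1*np.cos(q[1])+L2*np.cos(q[1]+q[2])-P[2]]
    return o
r=least_squares(f,[0,.35,.35,.1,.07]);print(r.x.round(4),np.abs(r.fun).max())
s=robot.observe();Rt=R.from_euler("xyz",s["tool_rot"]).as_matrix();q=s["qpos"]
print("model",wrist(q[0],q[1]+q[2],Rt,0).round(3),q.round(3))
for az in (115,90,75,60,45,30):
  for sl in (100,115,125):
   for q1 in(-.369,-.6):
    z=np.array([np.cos(np.radians(az)),np.sin(np.radians(az)),0]);x=np.array([0,0,-1.]);Rt=np.c_[x,np.cross(z,x),z]
    print(az,sl,q1,wrist(q1,np.radians(sl),Rt,0).round(2))
E
```

```text
[-0.02    0.5103  0.3855 -0.1233  0.0765] 0.004490375234438959
model [0.    1.414 2.336] [-0.369  0.525  1.203  0.     1.414  2.336]
115 100 -0.369 [1.39 2.36 2.89]
115 100 -0.6 [1.29 2.58 2.81]
115 115 -0.369 [1.16 2.28 2.55]
115 115 -0.6 [0.95 2.47 2.4 ]
115 125 -0.369 [1.03 2.2  2.35]
115 125 -0.6 [0.8  2.35 2.2 ]
90 100 -0.369 [1.5  1.93 2.95]
90 100 -0.6 [1.45 2.16 2.93]
90 115 -0.369 [1.41 1.9  2.68]
90 115 -0.6 [1.29 2.11 2.63]
90 125 -0.369 [1.35 1.87 2.5 ]
90 125 -0.6 [1.2  2.05 2.44]
75 100 -0.369 [1.55 1.68 2.97]
75 100 -0.6 [1.51 1.9  2.96]
75 115 -0.369 [1.53 1.67 2.7 ]
75 115 -0.6 [1.42 1.88 2.68]
75 125 -0.369 [1.51 1.66 2.53]
75 125 -0.6 [1.37 1.85 2.5 ]
60 100 -0.369 [1.6  1.42 2.96]
60 100 -0.6 [1.56 1.65 2.97]
60 115 -0.369 [1.64 1.43 2.7 ]
60 115 -0.6 [1.54 1.64 2.7 ]
60 125 -0.369 [1.66 1.44 2.53]
60 125 -0.6 [1.53 1.63 2.53]
45 100 -0.369 [1.65 1.16 2.95]
45 100 -0.6 [1.6  1.39 2.96]
45 115 -0.369 [1.76 1.2  2.67]
45 115 -0.6 [1.65 1.4  2.7 ]
45 125 -0.369 [1.82 1.23 2.49]
45 125 -0.6 [1.68 1.42 2.52]
30 100 -0.369 [1.71 0.9  2.92]
30 100 -0.6 [1.65 1.13 2.95]
30 115 -0.369 [1.9  0.97 2.6 ]
30 115 -0.6 [1.77 1.17 2.66]
30 125 -0.369 [2.   1.03 2.41]
30 125 -0.6 [1.84 1.21 2.48]
```

Run:
```python
from k import *
from cell import robot
s=robot.observe();R0=R.from_euler("xyz",s["tool_rot"])
for az in (115,90,75):
    z=np.array([np.cos(np.radians(az)),np.sin(np.radians(az)),0]);x=np.array([0,0,-1.]);R1=R.from_matrix(np.c_[x,np.cross(z,x),z])
    v=(R0.inv()*R1).as_rotvec(degrees=True)
    print(az,v.round(1),np.linalg.norm(v).round(1))
    for t in np.linspace(0,1,6): print("   ",wrist(-.369-.1*t,1.73+.2*t,(R0*R.from_rotvec(v*t,degrees=True)).as_matrix(),0).round(2))
```

```text
115 [  0. -90.   0.] 90.0
    [0.   1.41 2.34]
    [0.21 1.61 2.3 ]
    [0.41 1.81 2.3 ]
    [0.62 2.02 2.33]
    [0.85 2.22 2.42]
    [1.15 2.4  2.6 ]
90 [ 19.6 -88.4  19.6] 92.7
    [0.   1.41 2.34]
    [0.26 1.55 2.36]
    [0.53 1.68 2.4 ]
    [0.8  1.81 2.48]
    [1.09 1.92 2.59]
    [1.39 2.01 2.74]
75 [ 31.3 -86.   31.3] 96.7
    [0.   1.41 2.34]
    [0.29 1.51 2.39]
    [0.59 1.6  2.46]
    [0.88 1.67 2.55]
    [1.19 1.73 2.65]
    [1.5  1.76 2.78]
```

```bash
python3 -m crank '[[0,0,0,3.13,-8.6,3.13,0.3],[0,0,0,6.26,-17.2,6.26,0.3],[0,0,0,9.39,-25.8,9.39,0.3],[0,0,0,9.39,-25.8,9.39,0.3]]' 60
python3 - <<'E'
from cell import robot
print(robot.observe()["qpos"].round(3))
E
```

```text
time: 10.5
tool_pos: [0.6066, -0.1554, 0.2547]
tool_rot: [-3.009, 0.46, -1.274]
contact_force: [-0.0, -0.2, -5.4]
opening: 0.0396
[-0.563  0.642  1.093  0.4    1.67   2.3  ]
```

```bash
python3 -m crank '[[0,0,0,3.13,-8.6,3.13,0.3],[0,0,0,6.26,-17.2,6.26,0.3],[0,0,0,9.39,-25.8,9.39,0.3],[0,0,0,12.52,-34.4,12.52,0.3],[0,0,0,12.52,-34.4,12.52,0.3]]' 60
python3 -m crank '[[0,0,0,3.13,-8.6,3.13,0.3],[0,0,0,6.26,-17.2,6.26,0.3],[0,0,0,9.39,-25.8,9.39,0.3],[0,0,0,9.39,-25.8,9.39,0.3],[0,0,0,9.39,-25.8,9.39,0.3]]' 60
python3 - <<'E'
from cell import robot,read_camera
import cv2,numpy as np
from k import R
s=robot.observe();print(s["qpos"].round(3),R.from_euler("xyz",s["tool_rot"]).as_matrix().round(3),s["torque"])
a=read_camera("scene")["frame"][80:230,180:330,::-1];c=read_camera("top");b=c["frame"][130:280,260:410,::-1]
np.savez("pics/t3.npz",**c)
a=cv2.normalize(cv2.resize(a,(400,400),interpolation=2),None,0,255,cv2.NORM_MINMAX);b=cv2.resize(b,(400,400),interpolation=2)
cv2.imwrite("pics/up.png",np.hstack([a,b]))
E
```

```text
time: 11.12
tool_pos: [0.6067, -0.1529, 0.2541]
tool_rot: [-2.886, 1.09, -1.409]
contact_force: [0.0, -0.4, -5.5]
opening: 0.0398
time: 11.75
tool_pos: [0.6078, -0.1518, 0.2579]
tool_rot: [-2.517, 1.562, -1.205]
contact_force: [-0.3, -0.1, -5.0]
opening: 0.0399
[-0.804  0.938  1.268  1.22   1.997  2.424] [[ 0.003 -0.967  0.256]
 [-0.008  0.256  0.967]
 [-1.    -0.005 -0.007]] [-1.41381818  0.47494803  0.00817722]
```

View pics/up.png

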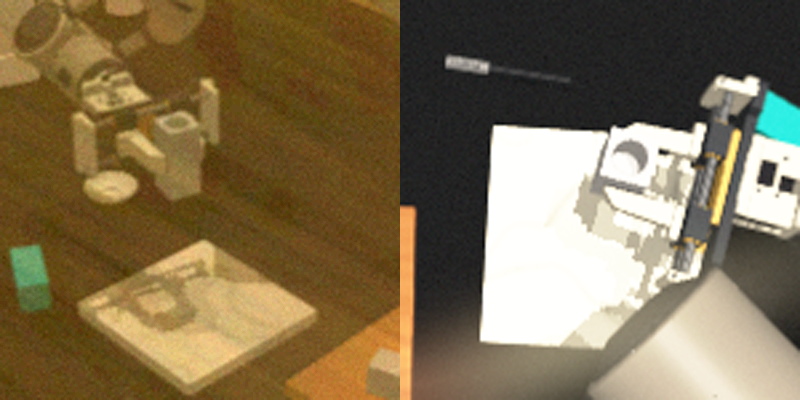

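The bore's dark ring shows in both views (left crop (180,120), right crop (628,158)), so the bore is up. Next I'll check that the bar itself stands vertical in the grip, by overlaying where vertical edges should project.

Run:
```python
from cell import robot,read_camera
from h import *
from k import R
for i in range(1):
    F=[];
    for j in range(8): c=read_camera("scene");F.append(c["frame"].astype(float))
    b=read_camera("top")
    s=robot.observe();Rt=R.from_euler("xyz",s["tool_rot"]).as_matrix();p=s["tool_pos"]
C=np.array([[i,j,k] for i in(-.045,.045) for j in(-.02,.02) for k in(-.02,.02)])
P=p+(C)@Rt.T
f=np.mean(F,0);out=[]
np.savez("pics/s4.npz",**{**c,"frame":f})
for c2,im,o,w in((c,f,(225,105),45),(b,b["frame"].astype(float),(325,165),45)):
    z=8.8
    a=im[o[1]:o[1]+w,o[0]:o[0]+w,::-1];a=cv2.normalize(cv2.resize(a,(396,396),interpolation=cv2.INTER_CUBIC),None,0,255,cv2.NORM_MINMAX).astype(np.uint8)
    raw=a.copy()
    u=proj(c2,P)
    for q in range(4):
        x0,x1=[tuple(((u[t]-o+.5)*z).astype(int).tolist()) for t in(q,q+4)]
        cv2.line(a,x0,x1,(0,0,255),1);cv2.circle(a,x0,4,(0,255,0),1)
    print(u.round(1).tolist());out.append(np.hstack([raw,a]))
cv2.imwrite("pics/v_scene.png",out[0]);cv2.imwrite("pics/v_top.png",out[1])
```

```text
[[236.4, 122.8], [242.5, 128.4], [247.8, 119.6], [254.0, 125.1], [237.3, 147.6], [243.2, 153.5], [248.3, 144.3], [254.4, 150.1]]
[[360.8, 183.7], [342.9, 178.7], [356.3, 201.3], [338.3, 196.3], [354.5, 191.4], [338.0, 186.8], [350.2, 207.7], [333.6, 203.1]]
```

View pics/v_scene.png

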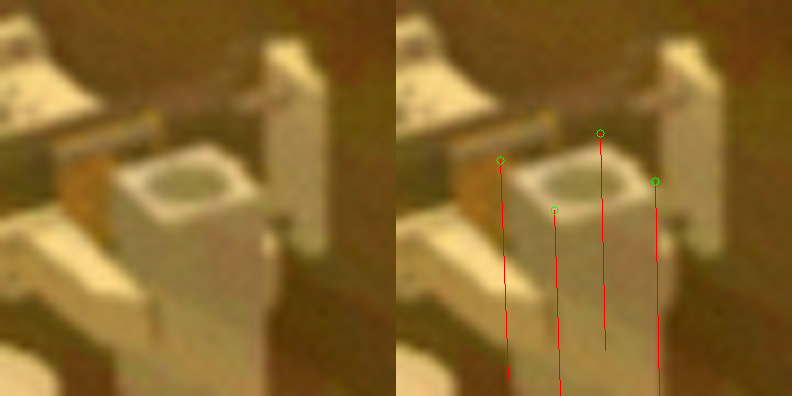

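View pics/v_top.png

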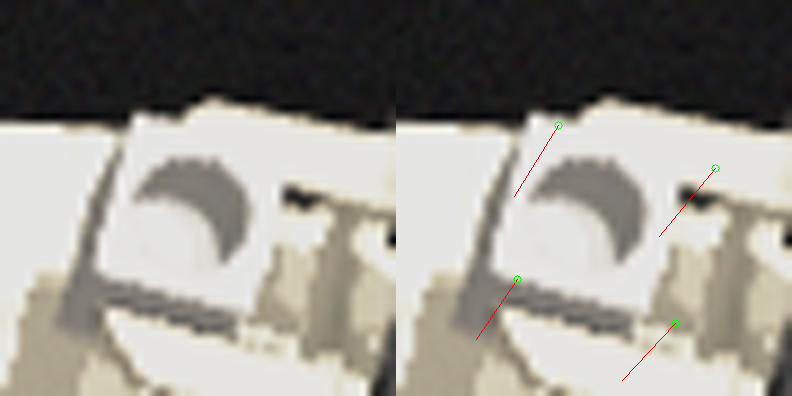

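The overlay offset is mostly explained by the grip: the bar's centre sits about 7 mm ahead of the TCP, as it was held at z = 0.047. The edges look near vertical, so I'll measure the tilt by fitting the bar's side edges in the scene view.

Run:
```python
from h import *
c=np.load("pics/s4.npz");f=c["frame"]
a=f[110:170,220:275,::-1];a=cv2.normalize(cv2.resize(a,None,fx=10,fy=10,interpolation=cv2.INTER_CUBIC),None,0,255,cv2.NORM_MINMAX).astype(np.uint8)
for i in range(0,60,10): cv2.putText(a,str(110+i),(0,i*10+5),0,.4,(0,255,255),1)
for i in range(0,55,5): cv2.putText(a,str(220+i),(i*10,10),0,.35,(0,255,255),1)
cv2.imwrite("pics/z.png",a)
```

```text
(no output)
```

View pics/z.png

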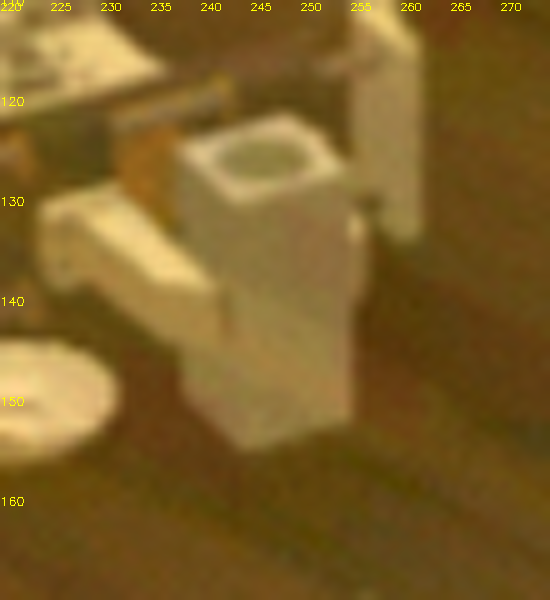

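Corner readings in the enlarged view: left edge (237.3,124.7)→(237.8,148.3), front (243.3,129.8)→(244.0,154.6), right (254.2,127.3)→(254.7,151.0). Sideways runs are 0.5, 0.7 and 0.5 px, against 0.9, 0.8 and 0.4 predicted for a true vertical, so the bar is upright to within about 2°. The face with the bore is on top. I'll hold still, check and hand in.

```bash
python3 -m crank '[[0,0,0,0,0,0,0.3],[0,0,0,0,0,0,0.3],[0,0,0,0,0,0,0.3],[0,0,0,0,0,0,0.3],[0,0,0,0,0,0,0.3]]' 60
python3 - <<'E'
from cell import robot,read_camera
import cv2
s=robot.observe();print(abs(s["qvel"]).max(),s["opening"],s["contact_force"])
cv2.imwrite("pics/end.png",read_camera("top")["frame"][:,:,::-1])
E
```

```text
time: 12.92
tool_pos: [0.6072, -0.1527, 0.2567]
tool_rot: [0.292, 1.571, 1.601]
contact_force: [-0.8, -0.1, -5.8]
opening: 0.0396
0.0015271124960076997 0.039610531581441705 [-0.78239403 -0.11969648 -5.81975849]
```

View pics/end.png

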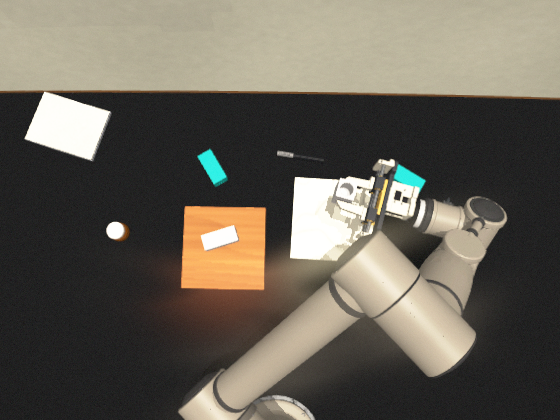

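The top view shows the bore up at (346,190) over the slab. The spare, jar, marker and turquoise blocks are where they were. The dish is hidden under the arm here, but the scene crop showed it standing free.

```bash
python3 -c "
from cell import robot
print(robot.hand_in())"
```

```text
the job is handed in; nothing more can be done
None
```

The holder from the marble slab is in the gripper with its bore pointing straight up over the slab, and the job is handed in at about 13 s.

**Finding the bored end:** I gripped the bar at its middle and read the wrist moment, then yawed it half a turn, and the moment flipped as expected. That put the weighted end at the tool's +x end. The moment implied a balance point 27–30 mm from the grip, more than the 17 mm stated. I put that down to noise or an off-centre grip; the sign was clear.

**Last checks:**
- **Bore:** both cameras show the open bore in the top face.
- **Upright:** the bar's side edges agree with vertical to within about 2°.
- **Height and position:** the TCP is at (0.607, -0.153, 0.257), so the bar's middle is about 0.25 m up and over the slab.
- **Grip:** the opening is steady at 39.6 mm with a 60 N grip, and the joints are at rest.
- **Other things:** the spare holder, jar, marker and turquoise look-alikes had not moved in the last top picture. The arm hid the dish in that view, but an earlier scene picture with the bar already upright showed it apparently undisturbed.

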